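# Seat a plug-in controller board with its ejector levers

### The job

Take the green controller board out of its wooden stand by the blue grip and lower it gently into the guides of the grey rack until it rests on the two white sockets, with its orange ejector levers still swung out. Then swing both levers inward until they stand fully upright, so that they draw the board fully down into its sockets. Let the levers do the seating (do not press the board itself home), never force a lever against its stop, and leave the other things on the bench alone.

Things in the scene. Friction and masses are not known exactly. Their poses are not given: they have to be found in the camera images.
- board: Loose upright green circuit board, 0.3 to 0.5 kg, 8 mm thick (x), 120 mm wide (y), 85 mm high. Origin: centre of its lower edge; z up, y along its width; front and back alike. On its top edge a blue grip, 14 mm thick (x), 34 mm wide (y), 83 to 117 mm above the origin: pinch it across x. Orange levers are hinged at y = +/-46 mm, z = 74 mm.
- board_grip (a point): Centre of the blue grip, 105 mm above the board's origin; axes as the board's.
- lever_l (a joint): Angle (rad) of the orange lever at the board's +y end: 0 = upright (home, hard stop), grows as its top swings outward (to +y), stop at 0.98. Stays where left. With the board resting in the rack, from about 0.35 rad inward its 24 mm toe catches under the rack's lip and draws the board down 6 mm by 0 rad; pushing at the tip then takes about 4 to 9 N, and suddenly far more at the stop.
- lever_r (a joint): The same for the lever at the board's -y end: 0 = upright (home), grows as its top swings outward (to -y). Under load the board shifts up to 2 mm in its guides, and working one lever can ease the other out a little: check both and press again if needed.
- lever_l_tip (a point): Tip of the +y lever, 60 mm from its hinge axis; the lever is 8 mm thick (4 mm either side of this line) and 16 mm wide along the board's x near the tip. A finger standing upright outside the tip and moved inward along the board's y pushes it all the way.
- lever_r_tip (a point): The same for the -y lever.
- rack: Fixed grey rack, base 110 x 164 x 10 mm, origin under its centre, z up, slot along y. End posts (|y| 62 to 74 mm), 102 mm high, lips at their tops. Black ribs form a groove 11 mm wide (x), 124 mm long (y), flared at its mouth at 72 mm height. The board goes in upright, y along y, either way round; it first rests on the sockets with its origin 28 mm above the rack's, seated 22 mm.
- rack_slot (a point): Where the board's origin is when fully seated: on the slot's centre line, 22 mm above the table.
- socket_l (a joint): How far (m) the white socket at the rack's +y end (y = +45 mm) is pressed down: 0 = board just resting, 0.006 = fully seated. Each socket takes about 6 N to move and then stays where it is. The first lever swung in may draw both ends down; the second then swings more easily.
- socket_r (a joint): The same for the socket at the rack's -y end.
- stand: Fixed pale wooden stand, base 110 x 160 x 10 mm, origin at the centre of its underside; two end posts 56 mm high with guide ribs. At the start the board stands in it upright, its origin 10 mm above the table; lift it at least 60 mm to clear.
- cap_tub: Bystander: white open tub with green caps, 116 mm across, 68 mm high; origin under its centre. Leave alone.
- tape_roll: Bystander: tan tape roll lying flat, 94 mm across, 48 mm high; origin under its centre. Leave alone.
- yeast_jar: Bystander: small jar with a red lid, 47 mm across, 97 mm high; origin under its centre. Leave alone.
There are look-alikes about, which are no part of the job. There is more than one size of the board; the job needs the larger.

How it is judged:
By the outcome, as a careful person would: the job done as asked, in the order asked, and still so for the second after the job is handed in, with the robot touching nothing.
It also fails if it takes over 64 s, if anything falls off the work surface, if the arm or the gripper's body presses on something with over 40 N, if the wrist force passes 120 N, or if a joint passes its speed limit or range.

### The arm

A 6-joint arm with a two-finger parallel gripper is mounted at the origin on a cart in front of the work surface, level with it; the furniture and walls round the work are solid. World frame = base frame: x ahead of the robot, y to its left, z up, the work surface at z = 0. Lengths are in m, angles in rad, forces in N, time in s.
With the tool pointing down it reaches from about 0.4 to 0.825 m from the base axis. Payload 7 kg.
Tool frame: the origin (TCP) lies midway between the tips of the shut fingers; the grasp point (between the pads) lies 19 mm behind it; z points along the fingers, y is the line along which they close (so a half turn about z gives the same grasp; the last joint's range is limited). The gripper opens to 85 mm and grips with 20 to 120 N. Pads are 22 mm wide; open, the fingers measure 114 mm over their backs; the gripper's body (76 mm by 85 mm) begins 54 mm behind the grasp point. The pads swing forward as they close: fully open they stand 13 mm farther back than shut.
Start: joints at [-1.061, 0.359, 0.012, 0, -1.224, -0.288], TCP at [0.148, -0.658, 0.231] pointing down, gripper open.
Joint ranges: [-3.07, 3.07], [-1.43, 2.12], [-1.02, 1.25], [-3.03, 1.67], [-3.05, -0], [-3.03, 3.03]. Speed limits (rad/s): [2.39, 2.39, 3.01, 3.14, 3.14, 3.14].

### API

Orientations are given as a rotation vector (axis times angle).
In Python, from workcell import manip gives the robot as it stands. The module is installed in compiled form; this text tells all that it offers.
- The arm moves only by the shell command python3 -m inch 'ROWS' [FORCE]. ROWS is JSON, a list of rows, each a list of 3 entries, a list of its own where there are three numbers: the shift along the tool's x, y, z each as a share of 0.3 m, from -1 to 1, then the turn, a rotation vector about the tool's x, y, z each as a share of 90 degrees, from -1 to 1, then the finger opening in mm, from 0 to 85.4. A call has 1 to 12 rows; each row is the pose to reach, as a shift and turn from the pose commanded when the call began, along the tool's axes at that moment; what a row does not reach only later rows make up. A row lasts 1/8 s, in which the tool goes at most 62.5 mm and 10.7 degrees, less where a joint would pass 70% of its speed; a pose out of reach is approached as far as the arm can. A call with a number of a shift or a turn outside -1 to 1 is refused whole. A call with a gripper value outside its range is refused whole. The fingers move at their own pace and stop on an object; FORCE is the grip in N (left out, the last holds). Time passes only in rows, so rows that repeat a pose let the fingers close. It gives the time, the measured TCP pose, the force, the opening and the grip force at its end, in the units of the state.
- manip.get_obs(): the state, without advancing time (a new reading comes with each control period).
- manip.get_image(name): name is "scene" or "top" or "wrist"; returns a dict with "color" (384x512x3 uint8, blue, green, red), "fov_y" (degrees; the focal length in pixels is half the picture's height over the tangent of half this angle, whatever the lens; pixels are square), "cx", "cy" (the principal point, pixels), "T" (4x4, takes a point from camera to world coordinates). Camera axes: x right, y up, looking along -z (the intrinsics and any distortion apply to the point x, -y, -z); pixel columns grow to the right and rows downward; lengths in m; the calibration is good to about 2 mm. A picture is of the moment at which its call begins. There is no depth.
- manip.close_job(): hands the job in; it is judged then, once.
The state is a dict: "clock": time; "joint_positions": joint angles; "joint_velocities": joint speeds; "joint_torque": joint torques, N m; "position": TCP position; "orientation": TCP orientation; "ft_force": force on the tool from outside, world axes, zero at the start; "wrist_torque": the same for the moment, N m; "gripper_width": finger opening in m; "gripper_force": force on a finger pad.
Only numpy, scipy, OpenCV 4.12 (cv2) and the standard library are available. Lean on these libraries where they do the work, as an engineer would, in place of code of your own. Each camera call takes 0.05 s, during which the arm holds its last target. There are 200 camera calls.

## Working session

There is one attempt and no reset: what is moved stays moved. The work goes in short steps, Python scripts to look and compute and a shell command to move; the robot and the scene stay as the last step left them, time stands still between calls to the robot, and variables do not carry over. Pictures are saved under pics/ and viewed, at most 10 in all, crops included, and the job is handed in when it is done.

```bash
mkdir -p pics; ls
python3 - <<'E'
from workcell import manip
import cv2,numpy as np
o=manip.get_obs();print({k:np.round(v,3) for k,v in o.items()})
for n in("scene","top","wrist"):
    d=manip.get_image(n);cv2.imwrite(f"pics/{n}0.png",d["color"]);np.savez(f"{n}0.npz",**d);print(n,[k for k in d],d["fov_y"],d["cx"],d["cy"],np.round(d["T"],3).tolist())
a=cv2.imread("pics/scene0.png");b=cv2.imread("pics/top0.png")
E
```

```text
pics
{'clock': np.float64(0.0), 'joint_positions': array([-1.061,  0.359,  0.011, -0.   , -1.224, -0.288]), 'joint_velocities': array([-0.001, -0.001,  0.001, -0.001,  0.001,  0.   ]), 'joint_torque': array([-3.0000e-03, -5.8331e+01,  2.9342e+01,  6.9370e+00, -6.0000e-03,
       -0.0000e+00]), 'position': array([ 0.148, -0.658,  0.23 ]), 'orientation': array([ 3.470e-01, -3.122e+00, -3.000e-03]), 'ft_force': array([ 0.284, -0.474,  0.058]), 'wrist_torque': array([-0.023, -0.004,  0.028]), 'gripper_force': np.float64(0.0), 'gripper_width': np.float64(0.085)}
scene ['color', 'fov_y', 'cx', 'cy', 'T'] 42.7740960186755 247.59994898760877 190.5431334341792 [[-0.561, 0.687, -0.461, -0.179], [-0.828, -0.464, 0.315, 0.447], [0.003, 0.558, 0.83, 1.425], [0.0, 0.0, 0.0, 1.0]]
top ['color', 'fov_y', 'cx', 'cy', 'T'] 53.943777608434594 255.71655601334777 194.85798910956652 [[-0.135, 0.968, -0.213, 0.345], [-0.991, -0.132, 0.029, -0.044], [0.0, 0.215, 0.977, 1.129], [0.0, 0.0, 0.0, 1.0]]
wrist ['color', 'fov_y', 'cx', 'cy', 'T'] 63.21935547292916 255.60188497212079 192.1624395225517 [[-0.219, -0.933, -0.286, 0.075], [0.976, -0.21, -0.065, -0.674], [0.0, -0.293, 0.956, 0.373], [0.0, 0.0, 0.0, 1.0]]
```

View pics/scene0.png

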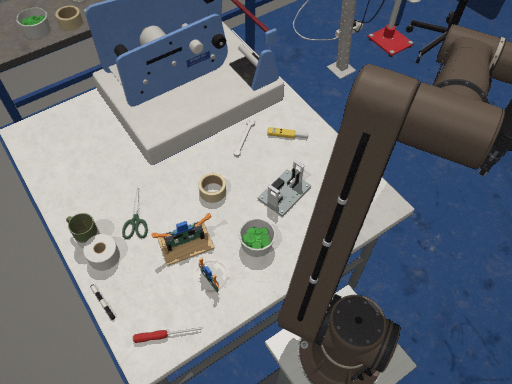

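View pics/top0.png

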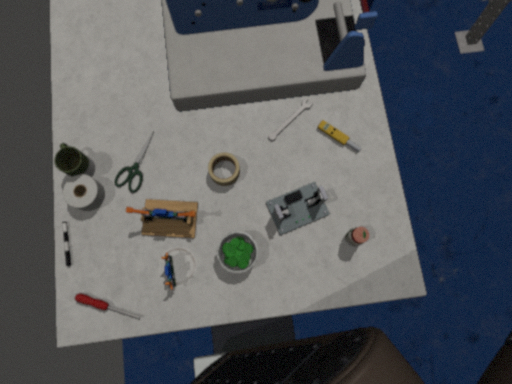

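The top view shows the board and stand near (169,214), the small look-alike at (169,268), the rack at (298,208), the jar at (359,235), the tub at (237,253) and the tape at (224,168). The scene view has the board at (185,235) and the rack at (285,190).

```bash
cat > h.py <<'E'
import numpy as np,cv2
def load(n): return dict(np.load(n+".npz"))
def grab(n,name):
    from workcell import manip
    d=manip.get_image(n);np.savez(name+".npz",**d);cv2.imwrite(f"pics/{name}.png",d["color"]);return d
def f(d): return d["color"].shape[0]/2/np.tan(np.radians(d["fov_y"])/2)
def ray(d,p):
    v=np.array([(p[0]-d["cx"])/f(d),-(p[1]-d["cy"])/f(d),-1.]);v=d["T"][:3,:3]@v
    return d["T"][:3,3],v/np.linalg.norm(v)
def plane(d,p,z):
    o,v=ray(d,p);return o+v*(z-o[2])/v[2]
def tri(*dp):
    A=0;b=0;R=[]
    for d,p in dp:
        o,v=ray(d,p);M=np.eye(3)-np.outer(v,v);A=A+M;b=b+M@o;R.append((o,M))
    x=np.linalg.solve(A,b);return x,[float(np.linalg.norm(M@(x-o)))for o,M in R]
def proj(d,P):
    c=d["T"][:3,:3].T@(np.asarray(P)-d["T"][:3,3]);return np.array([d["cx"]+f(d)*c[0]/-c[2],d["cy"]-f(d)*c[1]/-c[2]])
def blobs(d,lo,hi,box,amin=4):
    h=cv2.cvtColor(d["color"],cv2.COLOR_BGR2HSV);m=cv2.inRange(h,np.array(lo),np.array(hi))
    x0,y0,x1,y1=box;k=np.zeros_like(m);k[y0:y1,x0:x1]=m[y0:y1,x0:x1]
    n,l,s,c=cv2.connectedComponentsWithStats(k)
    return [(np.round(c[i],1).tolist(),s[i].tolist(),l==i) for i in range(1,n) if s[i,4]>=amin]
E
python3 - <<'E'
from h import *
t=load("top0");s=load("scene0")
for d,box in((t,(120,195,205,240)),(s,(145,205,218,270))):
    for lo,hi in(((100,120,60),(125,255,255)),((5,150,120),(18,255,255))):
        for c,st,m in blobs(d,lo,hi,box):
            ys,xs=np.where(m);print(lo,c,st,"ends",(xs.min(),ys[xs==xs.min()].mean()),(xs.max(),ys[xs==xs.max()].mean()))
print(plane(t,(169,214),.1),plane(t,(298,208),.0))
a=cv2.resize(t["color"][170:240,115:215],None,fx=4,fy=4,interpolation=2)
b=cv2.resize(t["color"][170:240,250:350],None,fx=4,fy=4,interpolation=2)
e=cv2.resize(s["color"][155:225,245:345],None,fx=4,fy=4,interpolation=2)
g=cv2.resize(s["color"][200:270,140:240],None,fx=4,fy=4,interpolation=2)
cv2.imwrite("pics/c1.png",np.vstack([np.hstack([a,b]),np.hstack([g,e])]))
E
```

```text
(100, 120, 60) [158.5, 211.9] [152, 209, 15, 7, 69] ends (np.int64(152), np.float64(213.5)) (np.int64(166), np.float64(211.5))
(100, 120, 60) [170.0, 214.1] [167, 212, 7, 5, 27] ends (np.int64(167), np.float64(215.0)) (np.int64(173), np.float64(215.0))
(5, 150, 120) [136.1, 210.6] [127, 208, 22, 6, 57] ends (np.int64(127), np.float64(209.5)) (np.int64(148), np.float64(213.0))
(5, 150, 120) [187.8, 213.3] [179, 211, 16, 5, 52] ends (np.int64(179), np.float64(214.0)) (np.int64(194), np.float64(212.5))
(100, 120, 60) [181.9, 227.6] [174, 221, 19, 14, 124] ends (np.int64(174), np.float64(232.33333333333334)) (np.int64(192), np.float64(227.0))
(100, 120, 60) [205.7, 268.2] [203, 267, 7, 3, 17] ends (np.int64(203), np.float64(268.5)) (np.int64(209), np.float64(269.0))
(5, 150, 120) [203.6, 219.2] [195, 213, 16, 13, 54] ends (np.int64(195), np.float64(224.5)) (np.int64(210), np.float64(215.5))
(5, 150, 120) [159.2, 234.9] [152, 233, 18, 5, 56] ends (np.int64(152), np.float64(234.0)) (np.int64(169), np.float64(234.0))
(5, 150, 120) [200.9, 261.9] [200, 259, 3, 7, 14] ends (np.int64(200), np.float64(262.0)) (np.int64(202), np.float64(262.25))
[0.54741517 0.16940563 0.1       ] [ 0.53258382 -0.19999538  0.        ]
```

View pics/c1.png

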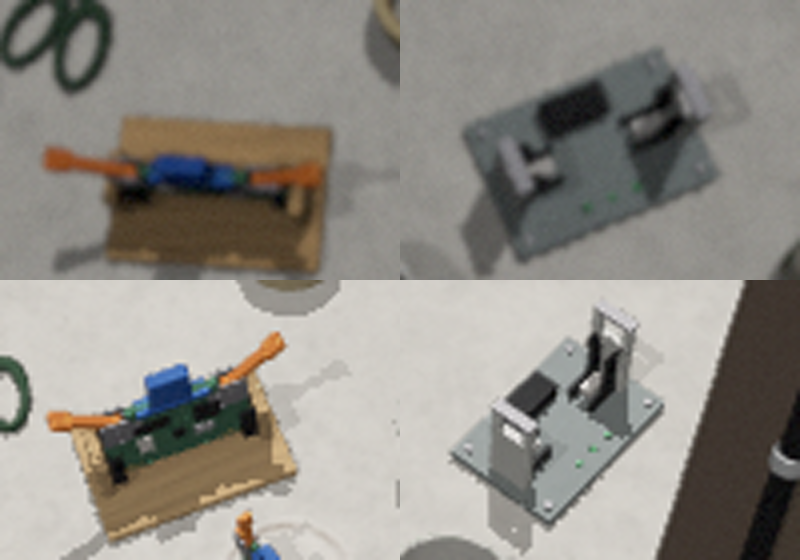

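The crops show the board's blue grip between splayed orange levers, and the grey rack with its post tops at top-view pixels (279,211) and (322,193), scene (274,189) and (299,164).

Run:
```python
from h import *
t=load("top0");s=load("scene0")
L=tri((t,(127.5,209.8)),(s,(152.5,234)));R=tri((t,(194.5,212.5)),(s,(209.5,214.5)))
G=tri((t,(159,212)),(s,(182,222.5)))
print("lever tips",L,R);print("grip",G)
a=tri((t,(278.7,211)),(s,(273.7,188.7)));b=tri((t,(322.3,193.3)),(s,(298.7,164.5)))
print("posts",a,b,np.linalg.norm(a[0]-b[0]))
A=plane(t,(278.7,211),.102);B=plane(t,(322.3,193.3),.102);print(A,B,np.linalg.norm(A-B),(A+B)/2,np.degrees(np.arctan2(*(B-A)[:2])))
# base corners
c=[plane(t,(250+(x-400)/4,170+y/4),.01) for x,y in((464,132),(657,50),(720,178),(528,262))];print(np.round(c,3),np.mean(c,0))
c=[plane(s,(245+(x-400)/4,155+(y-280)/4),.01) for x,y in((450,456),(568,338),(664,404),(550,518))];print(np.round(c,3),np.mean(c,0))
c=[plane(t,(115+x/4,170+y/4),.01) for x,y in((123,117),(331,127),(318,273),(107,262))];print("stand",np.round(c,3),np.mean(c,0))
```

```text
lever tips (array([0.57204481, 0.27715557, 0.12218857]), [0.0028779493065138203, 0.002877949306513866]) (array([0.53976986, 0.09763125, 0.11557247]), [0.0008698992960073925, 0.0008698992960075356])
grip (array([0.54936242, 0.18775299, 0.13908467]), [0.0008627424795223542, 0.0008627424795225122])
posts (array([ 0.5150925 , -0.13168032,  0.1000802 ]), [0.00040886743255041046, 0.0004088674325504363]) (array([ 0.54836089, -0.25999078,  0.09939499]), [0.0003763789935496225, 0.00037637899354958854]) 0.13255500460333605
[ 0.51448561 -0.1318068   0.102     ] [ 0.54759273 -0.2597232   0.102     ] 0.13213131667168226 [ 0.53103917 -0.195765    0.102     ] 165.48921426459273
[[ 0.559 -0.105  0.01 ]
 [ 0.602 -0.26   0.01 ]
 [ 0.498 -0.291  0.01 ]
 [ 0.455 -0.138  0.01 ]] [ 0.52886219 -0.19869242  0.01      ]
[[ 0.559 -0.099  0.01 ]
 [ 0.603 -0.259  0.01 ]
 [ 0.499 -0.286  0.01 ]
 [ 0.461 -0.134  0.01 ]] [ 0.53046877 -0.19442276  0.01      ]
stand [[0.62  0.254 0.01 ]
 [0.591 0.099 0.01 ]
 [0.482 0.12  0.01 ]
 [0.512 0.274 0.01 ]] [0.55117278 0.18650719 0.01      ]
```

```bash
cat >> h.py <<'E'
from scipy.spatial.transform import Rotation as Ro
def go(pos,yaw,o=None):
    "print shares for a move to TCP pos with tool y at world yaw (deg), pointing down"
    from workcell import manip
    o=o or manip.get_obs();R=Ro.from_rotvec(o["orientation"])
    c,s=np.cos(np.radians(yaw)),np.sin(np.radians(yaw))
    Rt=Ro.from_matrix(np.array([[s,c,0],[-c,s,0],[0,0,-1.]]))
    print("t",round(float(o["clock"]),2),"shift",np.round(R.inv().apply(np.array(pos)-o["position"])/.3,4).tolist(),"turn",np.round((R.inv()*Rt).as_rotvec()/(np.pi/2),4).tolist())
E
python3 -m inch '[[[-0.64,0.82,0],[0,0,0],85],[[-0.64,0.82,0],[0,0,0],85],[[-0.64,0.82,0],[0,0,0],85],[[-0.64,0.82,0],[0,0,0],85],[[-0.64,0.82,0],[0,0,0],85]]'
python3 -m inch '[[[-0.64,0.82,0],[0,0,0],85],[[-0.64,0.82,0],[0,0,0],85],[[-0.64,0.82,0],[0,0,0],85],[[-0.64,0.82,0],[0,0,0],85],[[-0.64,0.82,0],[0,0,0],85],[[-0.64,0.82,0],[0,0,0],85]]'
python3 -c "
from h import *
go((.551,.187,.25),169.6)"
```

```text
clock: 0.78
position: [0.282, -0.3744, 0.2312]
orientation: [-0.347, 3.122, -0.0]
ft_force: [2.2, 0.3, 0.6]
gripper_width: 0.085
gripper_force: 0.0
clock: 1.52
position: [0.4162, -0.0906, 0.2313]
orientation: [-0.357, 3.121, 0.0]
ft_force: [-0.0, -0.5, 0.6]
gripper_width: 0.0851
gripper_force: 0.0Traceback (most recent call last):
  File "<string>", line 3, in <module>
    go((.551,.187,.25),169.6)
    ~~^^^^^^^^^^^^^^^^^^^^^^^
  File "h.py", line 30, in go
    Rt=Ro.from_matrix(np.array([[s,c,0],[-c,s,0],[0,0,-1.]]))
  File "scipy/spatial/transform/_rotation.pyx", line 1143, in scipy.spatial.transform._rotation.Rotation.from_matrix
ValueError: Non-positive determinant (left-handed or null coordinate frame) in rotation matrix 0: [[ 0.18051915 -0.98357147  0.        ]
 [ 0.98357147  0.18051915  0.        ]
 [ 0.          0.         -1.        ]].
```

```bash
sed -i 's/\[\[s,c,0\],\[-c,s,0\]/[[-s,c,0],[c,s,0]/' h.py
python3 -c "
from h import *
go((.551,.187,.26),169.6)
grab('wrist','w1')"
```

```text
t 1.52 shift [-0.6466, 0.8002, -0.0951] turn [-0.0001, 0.0003, -0.7395]
```

```bash
python3 -m inch '[[[-0.65,0.8,-0.1],[0,0,-0.74],85],[[-0.65,0.8,-0.1],[0,0,-0.74],85],[[-0.65,0.8,-0.1],[0,0,-0.74],85],[[-0.65,0.8,-0.1],[0,0,-0.74],85],[[-0.65,0.8,-0.1],[0,0,-0.74],85],[[-0.65,0.8,-0.1],[0,0,-0.74],85],[[-0.65,0.8,-0.1],[0,0,-0.74],85],[[-0.65,0.8,-0.1],[0,0,-0.74],85]]'
python3 -c "
from h import *
d=grab('wrist','w2');print(np.round(d['T'],3))
t=load('wrist0')
"
```

```text
clock: 2.58
position: [0.5521, 0.1815, 0.2613]
orientation: [1.999, -2.423, -0.0]
ft_force: [0.8, -0.9, 0.1]
gripper_width: 0.085
gripper_force: 0.0
[[-0.982 -0.182 -0.056  0.538]
 [ 0.191 -0.939 -0.286  0.109]
 [-0.001 -0.292  0.957  0.404]
 [ 0.     0.     0.     1.   ]]
```

View pics/w2.png

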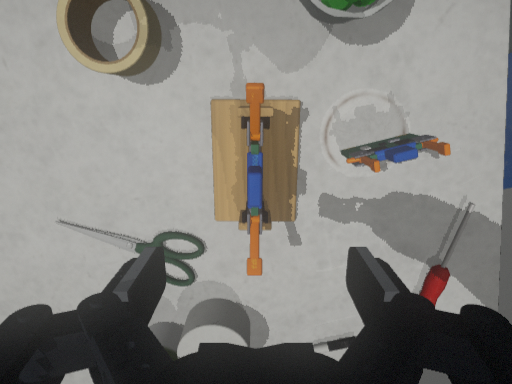

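The wrist view shows the board's grip at about (255,180), lever tips at (255,92) and (255,267), and the small look-alike at (395,150).

Run:
```python
from h import *
d=load("w2")
for lo,hi in(((100,120,60),(125,255,255)),((5,150,120),(18,255,255))):
    for c,st,m in blobs(d,lo,hi,(220,70,290,285),15): print(c,st)
for p in((255,92),(255,267)): print(p,plane(d,p,.115))
m=max(blobs(d,(100,120,60),(125,255,255),(220,70,290,285)),key=lambda b:b[1][4])[2]
print(cv2.minAreaRect(np.argwhere(m)[:,::-1].astype(np.float32)))
for p in ((255,172),(255,180),(255,190)):print(plane(d,p,.127))
t=load("top0")
print(tri((t,(159.5,212)),(d,(255,182))))
```

```text
[254.5, 159.6] [248, 153, 14, 15, 172]
[254.4, 189.7] [248, 173, 14, 36, 473]
[254.5, 107.7] [246, 83, 18, 58, 692]
[254.4, 248.4] [248, 216, 14, 59, 573]
(255, 92) [0.53775153 0.10444204 0.115     ]
(255, 267) [0.57100406 0.27522865 0.115     ]
((254.5, 190.5), (35.0, 13.0), 90.0)
[0.55099569 0.17264113 0.127     ]
[0.55243255 0.18002092 0.127     ]
[0.55426015 0.18940755 0.127     ]
(array([0.55457488, 0.19052338, 0.10590856]), [0.0030271931482946817, 0.0030271931482947247])
```

```bash
python3 -c "
from h import *
go((.5543,.190,.096),169.0)"
```

```text
t 2.62 shift [-0.0286, -0.0017, 0.5517] turn [-0.0, 0.0001, 0.0004]
```

```bash
python3 -m inch '[[[-0.028,-0.002,0.15],[0,0,0],50],[[-0.028,-0.002,0.3],[0,0,0],50],[[-0.028,-0.002,0.45],[0,0,0],50],[[-0.028,-0.002,0.551],[0,0,0],50],[[-0.028,-0.002,0.551],[0,0,0],50],[[-0.028,-0.002,0.551],[0,0,0],50],[[-0.028,-0.002,0.551],[0,0,0],50]]' 40
python3 -m inch '[[[0,0,0],[0,0,0],5],[[0,0,0],[0,0,0],5],[[0,0,0],[0,0,0],5],[[0,0,0],[0,0,0],5],[[0,0,0],[0,0,0],5],[[0,0,0],[0,0,0],5]]' 60
```

```text
clock: 3.5
position: [0.5554, 0.1915, 0.0979]
orientation: [-2.002, 2.417, -0.001]
ft_force: [0.0, 0.2, -0.2]
gripper_width: 0.05
gripper_force: 0.0
clock: 4.25
position: [0.5549, 0.1914, 0.0968]
orientation: [-2.004, 2.417, -0.001]
ft_force: [-0.1, -0.3, 6.5]
gripper_width: 0.0132
gripper_force: 59.9
```

```bash
python3 -m inch '[[[0,0,-0.03],[0,0,0],5],[[0,0,-0.08],[0,0,0],5],[[0,0,-0.14],[0,0,0],5],[[0,0,-0.2],[0,0,0],5],[[0,0,-0.3],[0,0,0],5],[[0,0,-0.45],[0,0,0],5],[[0,0,-0.6],[0,0,0],5],[[0,0,-0.6],[0,0,0],5],[[0,0,-0.6],[0,0,0],5]]'
python3 -c "
from h import *
d=grab('wrist','w3')
go((.530,-.196,.277),195)"
```

```text
clock: 5.38
position: [0.5535, 0.191, 0.2755]
orientation: [2.004, -2.418, -0.002]
ft_force: [0.0, 0.2, -4.4]
gripper_width: 0.0133
gripper_force: 59.0
t 5.42 shift [1.2813, -0.1629, -0.0062] turn [0.0015, -0.0004, -0.2856]
```

View pics/w3.png

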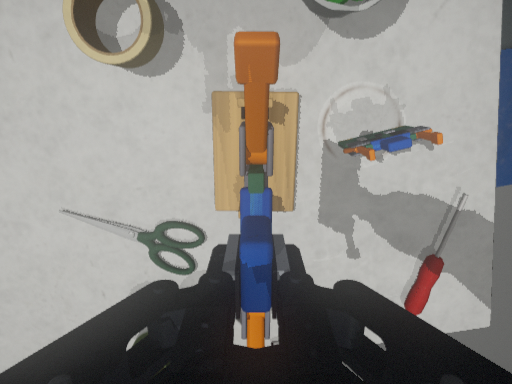

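The board is gripped squarely and clear of the stand, with the upper lever tip at (256,57). Next I stop short of the rack to look at it.

```bash
python3 -c "
from h import *
go((.498,-.075,.277),195)"
python3 -m inch '[[[0.2,0,0],[0,0,-0.05],5],[[0.4,0,0],[0,0,-0.1],5],[[0.6,-0.1,0],[0,0,-0.2],5],[[0.88,-0.21,-0.006],[0,0,-0.287],5],[[0.88,-0.21,-0.006],[0,0,-0.287],5],[[0.88,-0.21,-0.006],[0,0,-0.287],5],[[0.88,-0.21,-0.006],[0,0,-0.287],5],[[0.88,-0.21,-0.006],[0,0,-0.287],5]]'
python3 -c "
from h import *
d=grab('wrist','w4')
go((.530,-.196,.277),195)"
```

```text
t 5.42 shift [0.9048, 0.0168, -0.0063] turn [0.0015, -0.0004, -0.2856]
clock: 6.42
position: [0.567, -0.0791, 0.2773]
orientation: [2.495, -1.908, -0.001]
ft_force: [0.7, 0.4, -4.1]
gripper_width: 0.0132
gripper_force: 59.5
t 6.47 shift [0.3436, 0.2218, 0.0019] turn [0.0003, 0.0001, 0.0024]
```

View pics/w4.png

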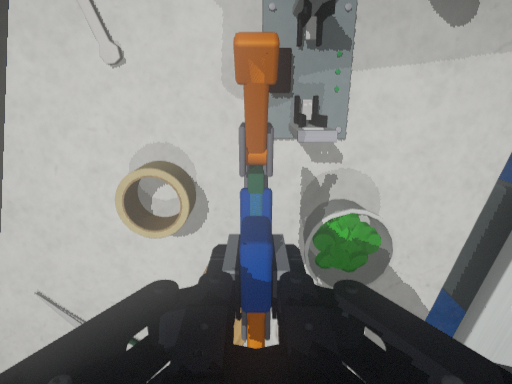

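The near rack end (post top at (318,133)) is visible but the far end is cut off, so I advance along x.

```bash
python3 -m inch '[[[0.14,0,0],[0,0,0.002],5],[[0.24,0,0],[0,0,0.002],5],[[0.24,0,0],[0,0,0.002],5],[[0.24,0,0],[0,0,0.002],5]]'
python3 -c "
from h import *
d=grab('wrist','w5')
cv2.imwrite('pics/w5c.png',cv2.resize(d['color'][0:260,190:420],None,fx=2.3,fy=2.3,interpolation=2))
go((.530,-.196,.277),195)"
```

```text
clock: 6.98
position: [0.586, -0.1487, 0.2776]
orientation: [-2.492, 1.913, 0.001]
ft_force: [0.4, 0.5, -2.7]
gripper_width: 0.0133
gripper_force: 59.5
t 7.03 shift [0.1045, 0.2214, 0.0027] turn [-0.0001, 0.0002, 0.0001]
```

View pics/w5c.png

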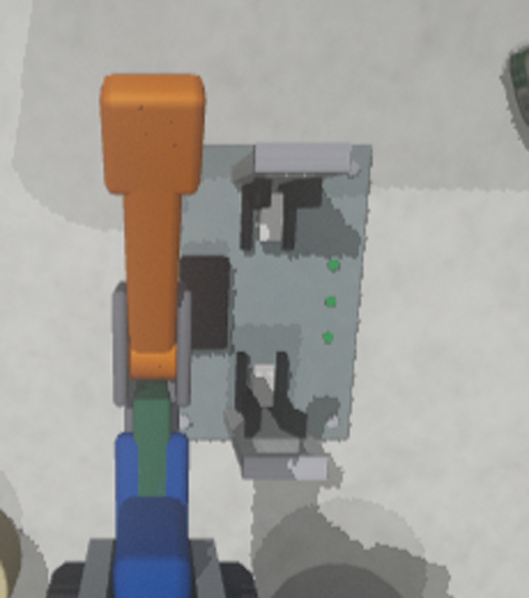

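The far post top spans crop (254–351,143–172), the near one (243–328,457–479), the sockets are at (268,220) and (264,378).

Run:
```python
from h import *
d=load("w5");t=load("top0");s=load("scene0")
q=lambda x,y:np.array([190+(x+.5)/2.3-.5,(y+.5)/2.3-.5])
F=q(302.5,157.5);N=q(285.5,468)
A=plane(d,N,.102);B=plane(d,F,.102)
v=A-B;print(A,B,np.linalg.norm(v),(A+B)/2,"yaw",np.degrees(np.arctan2(-v[0],v[1])))
print("posts tri",tri((d,N),(t,(278.7,211)),(s,(273.7,188.7))),tri((d,F),(t,(322.3,193.3)),(s,(298.7,164.5))))
for a,b in(((254,157),(351,157)),((243,468),(328,468))): print("width",np.linalg.norm(plane(d,q(*a),.102)-plane(d,q(*b),.102)))
# rib inner edges at z .072: far pair & near pair
for p in((253,185),(283,185),(268,185),(250,358),(276,358),(263,360)): print(p,plane(d,q(*p),.072))
for p in((268,225),(264,372)): print("sock",plane(d,q(*p),.028))
for p in((372,146),(348,440)): print("base",plane(d,q(*p),.01))
# gripped board relative to TCP: check yaw from green edge line & lever tip
for lo,hi in(((5,150,120),(18,255,255)),((50,60,30),(85,255,255)),((100,120,60),(125,255,255))):
    for c,st,m in blobs(d,lo,hi,(220,10,290,330),30):print(c,st)
```

```text
[ 0.51638512 -0.13076476  0.102     ] [ 0.55174244 -0.2617206   0.102     ] 0.13564502261959296 [ 0.53406378 -0.19624268  0.102     ] yaw 15.1092639416715
posts tri (array([ 0.51530669, -0.13117661,  0.10045296]), [0.001064706339086027, 0.0009481481478793785, 0.00012386729130572878]) (array([ 0.55014377, -0.2619092 ,  0.09504443]), [0.0008366010549289765, 0.0013327636517322461, 0.0007524962951466107])
width 0.04008449826352062
width 0.03981807159302025
(253, 185) [ 0.56484835 -0.24864769  0.072     ]
(283, 185) [ 0.55160041 -0.25218664  0.072     ]
(268, 185) [ 0.55822431 -0.25041719  0.072     ]
(250, 358) [ 0.54248907 -0.17201576  0.072     ]
(276, 358) [ 0.5301932  -0.17530189  0.072     ]
(263, 360) [ 0.53604256 -0.17271502  0.072     ]
sock [ 0.54631004 -0.23542175  0.028     ]
sock [ 0.52474809 -0.16042671  0.028     ]
base [ 0.50249247 -0.28861825  0.01      ]
base [ 0.46018317 -0.13131261  0.01      ]
[255.8, 85.9] [234, 33, 45, 131, 3732]
[255.1, 321.4] [247, 314, 17, 16, 214]
[255.6, 192.2] [248, 173, 16, 43, 551]
[254.4, 262.5] [239, 189, 34, 124, 2892]
[266.4, 203.3] [262, 188, 10, 32, 262]
```

Run:
```python
from h import *
from workcell import manip
d=load("w5");o=manip.get_obs()
n=np.array([.9654,.2607,0]);u=np.array([-.2607,.9654,0])
print("tcp",o["position"],o["position"]@n,o["position"]@u)
for p,z in(((255.6,192),.2766),((255.8,140),.29),((256,57),.30)):
    P=plane(d,p,z);print(P,P@n,P@u)
go((.5345,-.1959-0,.277),195.1)
c=np.array([.5345,-.1959,.277])+.0014*u;print(c);go(c,195.1)
```

```text
tcp [ 0.5860322  -0.14851828  0.27782781] 0.5270367683506002 -0.296158140585498
[ 0.59390467 -0.17809726  0.2766    ] 0.5269256108440149 -0.3267660420427141
[ 0.60069081 -0.20384625  0.29      ] 0.5267641902300277 -0.35339326319818504
[ 0.60854341 -0.23348856  0.3       ] 0.5266173417464405 -0.38405712217139354
t 7.03 shift [0.1081, 0.2068, 0.0027] turn [-0.0001, 0.0002, -0.001]
[ 0.53413502 -0.19454844  0.277     ]
t 7.03 shift [0.1034, 0.2068, 0.0027] turn [-0.0001, 0.0002, -0.001]
```

```bash
python3 -m inch '[[[0.1034,0.2068,0.003],[0,0,-0.001],5],[[0.1034,0.2068,0.003],[0,0,-0.001],5],[[0.1034,0.2068,0.1],[0,0,-0.001],5],[[0.1034,0.2068,0.2],[0,0,-0.001],5],[[0.1034,0.2068,0.25],[0,0,-0.001],5],[[0.1034,0.2068,0.25],[0,0,-0.001],5],[[0.1034,0.2068,0.25],[0,0,-0.001],5]]'
python3 -c "
from h import *
d=grab('wrist','w6');t=grab('top','t6');s=grab('scene','s6')
R=lambda a,k,sz:cv2.resize(a,sz,interpolation=2)
cv2.imwrite('pics/c6.png',np.hstack([R(d['color'][0:300,150:370],0,(330,450)),np.vstack([R(t['color'][170:240,250:350],0,(320,224)),R(s['color'][140:210,245:345],0,(320,224))]+[np.zeros((2,320,3),np.uint8)])]))
go((.53413,-.19455,.202),195.1)"
```

```text
clock: 7.9
position: [0.5351, -0.1954, 0.2041]
orientation: [-2.493, 1.91, -0.003]
ft_force: [-0.1, 0.1, -3.3]
gripper_width: 0.0131
gripper_force: 60.4
t 8.05 shift [-0.0035, 0.0015, 0.0063] turn [-0.001, -0.0004, -0.0005]
```

View pics/c6.png

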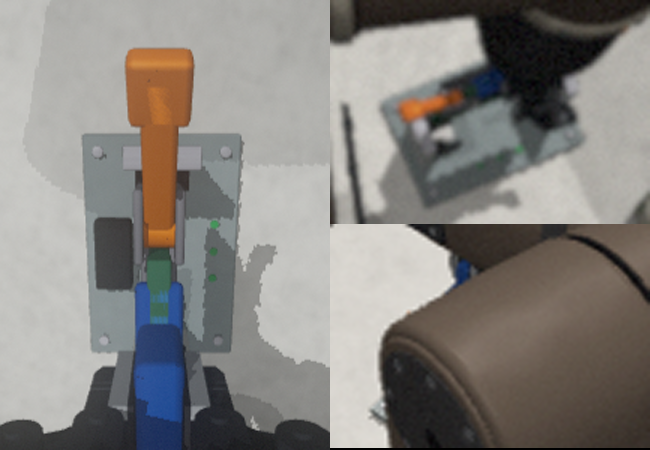

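The wrist view shows the board over the rack: lever centreline about 160, post top centre 162, base centre 161.5 in the crop, so the board is 1–2 mm off to the left. I measure this more finely.

Run:
```python
from h import *
d=load("w6");g=cv2.GaussianBlur(d["color"],(3,3),0).astype(int)
n=np.array([.9654,.2607,0]);u=np.array([-.2607,.9654,0])
def edges(r0,r1,c0,c1):
    p=np.median(g[r0:r1,c0:c1].sum(2),0);e=np.diff(p);return [(c0+i+.5,int(e[i])) for i in np.argsort(-abs(e))[:6]]
print("lip row", edges(102,108,225,292))
print("base rows",edges(94,97,195,225),edges(94,97,300,320)); print(edges(226,230,200,225),edges(226,230,290,320))
print("lever rows",edges(90,130,235,275)); print("tip",edges(45,75,225,290)); print("green",edges(178,200,240,275))
from workcell import manip
o=manip.get_obs();print(o["position"],o["position"]@n,o["position"]@u)
P=plane(d,(255.6,100),.1);print(P@n)
np.set_printoptions(precision=4)
for c,r,z in((255.6,192,.2),(255.6,60,.22)):print(plane(d,(c,r),z)@n)
```

```text
lip row [(np.float64(267.5), 90), (np.float64(268.5), 75), (np.float64(243.5), -75), (np.float64(244.5), -51), (np.float64(283.5), -47), (np.float64(231.5), 38)]
base rows [(np.float64(204.5), -54), (np.float64(203.5), -50), (np.float64(202.5), -17), (np.float64(205.5), -16), (np.float64(206.5), 3), (np.float64(197.5), 2)] [(np.float64(311.5), 68), (np.float64(312.5), 63), (np.float64(309.5), -23), (np.float64(313.5), 23), (np.float64(308.5), -20), (np.float64(310.5), 19)]
[(np.float64(209.5), -65), (np.float64(221.5), -51), (np.float64(210.5), -45), (np.float64(220.5), -33), (np.float64(216.5), 29), (np.float64(208.5), -28)] [(np.float64(304.5), 49), (np.float64(303.5), 45), (np.float64(292.5), 33), (np.float64(297.5), -24), (np.float64(291.5), 22), (np.float64(305.5), 18)]
lever rows [(np.float64(268.5), 65), (np.float64(243.5), -39), (np.float64(269.5), 34), (np.float64(267.5), 32), (np.float64(242.5), -32), (np.float64(265.5), -16)]
tip [(np.float64(278.5), 103), (np.float64(233.5), -89), (np.float64(277.5), 83), (np.float64(234.5), -64), (np.float64(279.5), 42), (np.float64(232.5), -36)]
green [(np.float64(270.5), 42), (np.float64(271.5), 32), (np.float64(266.5), 25), (np.float64(247.5), -20), (np.float64(262.5), -16), (np.float64(267.5), 13)]
[ 0.53482523 -0.19545153  0.20388539] 0.4653660596698838 -0.3281178467182839
0.46590605845454114
0.46571587299782446
0.46562057256263584
```

```bash
python3 -m inch '[[[-0.0025,0.0053,0],[0,0,0],5],[[-0.0025,0.0053,0.08],[0,0,0],5],[[-0.0025,0.0053,0.13],[0,0,0],5],[[-0.0025,0.0053,0.15],[0,0,0],5],[[-0.0025,0.0053,0.17],[0,0,0],5],[[-0.0025,0.0053,0.17],[0,0,0],5]]'
python3 -m inch '[[[0,0,0.02],[0,0,0],5],[[0,0,0.04],[0,0,0],5],[[0,0,0.06],[0,0,0],5],[[0,0,0.06],[0,0,0],5]]'
```

```text
clock: 8.8
position: [0.5325, -0.1952, 0.1517]
orientation: [2.493, -1.911, -0.0]
ft_force: [-0.4, 0.2, -2.7]
gripper_width: 0.013
gripper_force: 60.4
clock: 9.3
position: [0.5324, -0.1951, 0.1332]
orientation: [2.493, -1.911, -0.001]
ft_force: [1.2, -0.1, -3.3]
gripper_width: 0.0131
gripper_force: 60.5
```

```bash
python3 -m inch '[[[0,0,0.015],[0,0,0],5],[[0,0,0.03],[0,0,0],5],[[0,0,0.043],[0,0,0],5],[[0,0,0.05],[0,0,0],5],[[0,0,0.053],[0,0,0],5],[[0,0,0.053],[0,0,0],5]]'
python3 -m inch '[[[0,0,0.002],[0,0,0],5],[[0,0,0.004],[0,0,0],5],[[0,0,0.004],[0,0,0],5]]'
```

```text
clock: 10.05
position: [0.5324, -0.1951, 0.1179]
orientation: [2.493, -1.911, -0.0]
ft_force: [-0.4, -0.6, -3.6]
gripper_width: 0.0131
gripper_force: 60.6
clock: 10.42
position: [0.5324, -0.1951, 0.1167]
orientation: [2.493, -1.911, -0.0]
ft_force: [0.5, 0.2, -3.8]
gripper_width: 0.013
gripper_force: 60.6
```

```bash
python3 -m inch '[[[0,0,0.003],[0,0,0],5],[[0,0,0.003],[0,0,0],5]]' | grep -E 'pos|ft'
python3 -m inch '[[[0,0,0.002],[0,0,0],5],[[0,0,0.002],[0,0,0],5]]'| grep -E 'pos|ft'
```

```text
position: [0.5324, -0.1951, 0.1157]
ft_force: [0.3, 0.2, -2.7]
position: [0.5325, -0.1952, 0.1152]
ft_force: [-0.6, -0.1, -3.5]
```

```bash
python3 -m inch '[[[0,0,0.002],[0,0,0],5],[[0,0,0.002],[0,0,0],5]]' | grep -E 'pos|ft'
python3 -m inch '[[[0,0,0.002],[0,0,0],5],[[0,0,0.002],[0,0,0],5]]'| grep -E 'pos|ft'
```

```text
position: [0.5326, -0.1951, 0.115]
ft_force: [-0.8, 2.6, 1.7]
position: [0.5327, -0.1952, 0.1145]
ft_force: [-2.5, 2.2, 5.0]
```

```bash
python3 -m inch '[[[0,0,-0.002],[0,0,0],5],[[0,0,-0.002],[0,0,0],40],[[0,0,-0.002],[0,0,0],40],[[0,0,-0.002],[0,0,0],40],[[0,0,-0.002],[0,0,0],40]]'
python3 -m inch '[[[0,0,-0.1],[0,0,0],40],[[0,0,-0.3],[0,0,0],40],[[0,0,-0.5],[0,0,0],40],[[0,0,-0.5],[0,0,0],40],[[0,0,-0.5],[0,0,0],40]]'
python3 - <<'E'
from h import *
d=grab('wrist','w7');t=grab('top','t7');s=grab('scene','s7')
R=lambda a,sz:cv2.resize(a,sz,interpolation=2)
cv2.imwrite('pics/c7.png',np.hstack([R(d['color'][0:340,150:370],(330,510)),np.vstack([R(t['color'][160:240,240:340],(320,256)),R(s['color'][140:220,235:335],(320,254))])]))
E
```

```text
clock: 12.05
position: [0.5325, -0.1952, 0.1145]
orientation: [2.493, -1.911, -0.0]
ft_force: [0.5, 0.7, -0.1]
gripper_width: 0.04
gripper_force: 0.0
clock: 12.68
position: [0.5323, -0.195, 0.2646]
orientation: [-2.492, 1.911, -0.0]
ft_force: [-0.0, -0.2, -0.9]
gripper_width: 0.0398
gripper_force: 0.0
```

View pics/c7.png

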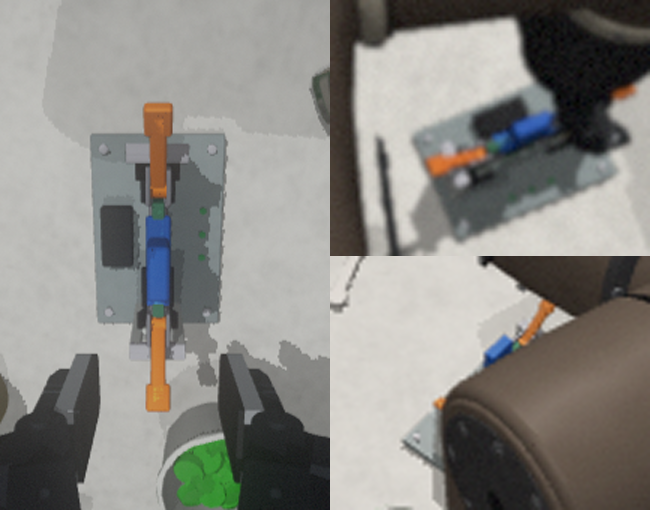

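The board stands in the rack with both levers out (wrist crop: tips at (158,118) and (158,400)). Measuring now.

Run:
```python
from h import *
from workcell import manip
d=load("w7");o=manip.get_obs()
n=np.array([.9654,.2607,0]);u=np.array([-.2607,.9654,0])
q=lambda x,y:np.array([150+(x+.5)/1.5-.5,(y+.5)/1.5-.5])
print("tcp",o["position"]@n,o["position"]@u)
for p,z in((q(158,103),.135),(q(158,410),.135)):
    P=plane(d,p,z);print("tip outer",P@n,P@u)
for c,st,m in blobs(d,(100,120,60),(125,255,255),(220,100,290,250),15):
    print(c,st,[float(plane(d,(c[0],r),.145)@u) for r in(st[1],st[1]+st[3])],plane(d,c,.145)@n)
for p in(q(157,152),q(157,353)): print("lip",plane(d,p,.102)@n,plane(d,p,.102)@u)
```

```text
tcp 0.4625560154367222 -0.3269548073416887
tip outer 0.4634228370526233 -0.4233161520853739
tip outer 0.4638264934947167 -0.23428342939639873
[255.1, 173.2] [247, 144, 17, 60, 891] [-0.3634269712098891, -0.3101928352922266] 0.4636350678006385
lip 0.4641926829415424 -0.39740348680843135
lip 0.464571445420438 -0.26009859441870953
```

```bash
python3 -m inch '[[[-0.2,-0.003,0],[0,0,0],0],[[-0.39,-0.003,0],[0,0,0],0],[[-0.39,-0.003,0],[0,0,0],0],[[-0.39,-0.003,0.15],[0,0,0],0],[[-0.39,-0.003,0.3],[0,0,0],0],[[-0.39,-0.003,0.4],[0,0,0],0],[[-0.39,-0.003,0.465],[0,0,0],0],[[-0.39,-0.003,0.465],[0,0,0],0],[[-0.39,-0.003,0.465],[0,0,0],0]]' 20
cat > st.py <<'E'
from h import *
from workcell import manip
o=manip.get_obs();n=np.array([.9654,.2607,0]);u=np.array([-.2607,.9654,0])
print("s_rel mm",round(float(o["position"]@u+.3288)*1e3,1),"n",round(float(o["position"]@n)*1e3,1),"z",round(o["position"][2],4),"Fu",round(float(o["ft_force"]@u),1),"Fn",round(float(o["ft_force"]@n),1),"Fz",round(o["ft_force"][2],1),"w",round(o["gripper_width"],4),"t",round(o["clock"],2))
E
python3 st.py
```

```text
clock: 13.95
position: [0.5034, -0.0823, 0.1255]
orientation: [2.493, -1.912, 0.0]
ft_force: [0.4, -0.4, 0.5]
gripper_width: -0.0
gripper_force: 0.0
s_rel mm 118.1 n 464.5 z 0.1255 Fu -0.5 Fn 0.3 Fz 0.5 w -0.0 t 13.95
```

```bash
python3 -m inch '[[[0.03,0,0],[0,0,0],0],[[0.06,0,0],[0,0,0],0],[[0.085,0,0],[0,0,0],0],[[0.11,0,0],[0,0,0],0],[[0.11,0,0],[0,0,0],0]]' >/dev/null; python3 st.py
python3 -m inch '[[[0.01,0,0],[0,0,0],0],[[0.02,0,0],[0,0,0],0],[[0.03,0,0],[0,0,0],0],[[0.03,0,0],[0,0,0],0]]' >/dev/null; python3 st.py
```

```text
s_rel mm 84.8 n 464.0 z 0.125 Fu 0.1 Fn -0.4 Fz -0.0 w -0.0002 t 14.57
s_rel mm 76.4 n 464.1 z 0.1251 Fu 0.2 Fn 0.4 Fz -0.6 w -0.0001 t 15.07
```

```bash
python3 -m inch '[[[0.01,0,0],[0,0,0],0],[[0.02,0,0],[0,0,0],0],[[0.02,0,0],[0,0,0],0]]' >/dev/null; python3 st.py
python3 - <<'E'
from h import *
d=grab('wrist','w8');t=grab('top','t8')
cv2.imwrite('pics/c8.png',np.hstack([cv2.resize(d['color'][0:384,150:370],(330,576),interpolation=2),cv2.resize(t['color'][160:240,240:340],(400,320),interpolation=2)if 0 else cv2.copyMakeBorder(cv2.resize(t['color'][160:240,240:340],(400,320),interpolation=2),0,256,0,0,0)]))
E
```

```text
s_rel mm 70.6 n 464.2 z 0.1251 Fu 3.4 Fn 0.4 Fz 1.9 w -0.0002 t 15.45
```

View pics/c8.png

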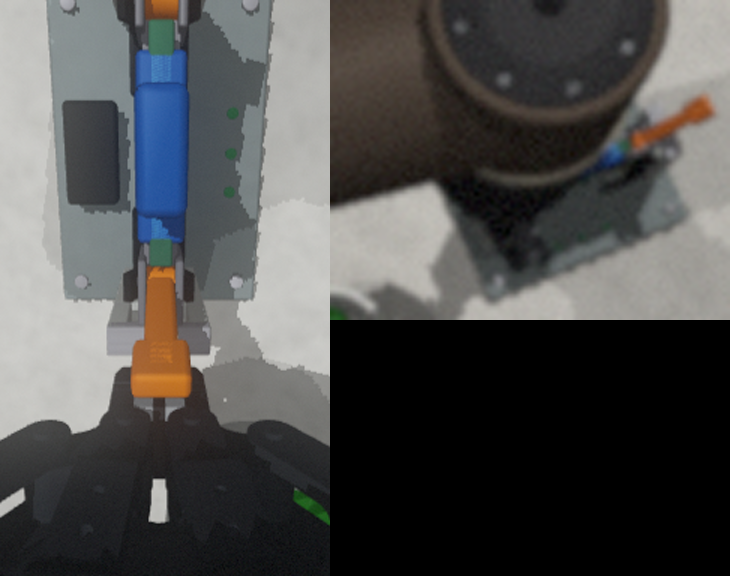

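The fingers stand against the outside of the +y lever's tip at (160,395), and the load is just starting.

```bash
for i in 1 2; do python3 -m inch '[[[0.005,0,0],[0,0,0],0],[[0.01,0,0],[0,0,0],0],[[0.01,0,0],[0,0,0],0]]' >/dev/null; python3 st.py; done
```

```text
s_rel mm 67.6 n 464.1 z 0.125 Fu 4.0 Fn 0.2 Fz 1.1 w -0.0004 t 15.93
s_rel mm 65.0 n 464.1 z 0.125 Fu 6.6 Fn 0.1 Fz 1.8 w -0.0002 t 16.3
```

```bash
python3 -m inch '[[[0.005,0,0],[0,0,0],0],[[0.01,0,0],[0,0,0],0],[[0.01,0,0],[0,0,0],0]]' >/dev/null; python3 st.py
python3 -m inch '[[[0.005,0,0],[0,0,0],0],[[0.005,0,0],[0,0,0],0]]' >/dev/null; python3 st.py
```

```text
s_rel mm 62.4 n 463.8 z 0.1244 Fu 6.7 Fn 0.7 Fz -2.4 w 0.0001 t 16.68
s_rel mm 60.9 n 463.5 z 0.1241 Fu 7.4 Fn 0.6 Fz -3.8 w 0.0 t 16.93
```

```bash
python3 -m inch '[[[0.005,0,0],[0,0,0],0],[[0.005,0,0],[0,0,0],0]]' >/dev/null; python3 st.py
```

```text
s_rel mm 59.4 n 463.4 z 0.124 Fu 7.7 Fn 0.5 Fz -3.9 w 0.0 t 17.18
```

```bash
python3 -m inch '[[[0.003,0,0],[0,0,0],0],[[0.003,0,0],[0,0,0],0]]' >/dev/null; python3 st.py
python3 -m inch '[[[0.003,0,0],[0,0,0],0],[[0.003,0,0],[0,0,0],0]]' >/dev/null; python3 st.py
```

```text
s_rel mm 59.1 n 463.4 z 0.1239 Fu 10.3 Fn 1.0 Fz -2.9 w -0.0001 t 17.43
s_rel mm 58.8 n 463.5 z 0.1239 Fu 14.1 Fn 1.1 Fz -2.0 w -0.0001 t 17.68
```

```bash
python3 -m inch '[[[0.003,0,0],[0,0,0],0],[[0.003,0,0],[0,0,0],0]]' >/dev/null; python3 st.py
```

```text
s_rel mm 58.6 n 463.5 z 0.1239 Fu 19.5 Fn 1.9 Fz 0.8 w 0.0001 t 17.93
```

The stop is reached at about 59 mm, where the force rose from 8 to 19 N. I back off and go round to the other lever.

```bash
python3 -m inch '[[[-0.03,0,0],[0,0,0],0],[[-0.06,0,0],[0,0,0],0],[[-0.06,0,-0.2],[0,0,0],0],[[-0.06,0,-0.4],[0,0,0],0],[[0.15,0,-0.4],[0,0,0],0],[[0.35,0,-0.4],[0,0,0],0],[[0.583,0,-0.4],[0,0,0],0],[[0.583,0,-0.4],[0,0,0],0],[[0.583,0,-0.4],[0,0,0],0]]' >/dev/null; python3 st.py
python3 - <<'E'
from h import *
t=grab('top','t9');d=grab('wrist','w9');s=grab('scene','s9')
cv2.imwrite('pics/c9.png',np.hstack([cv2.resize(a,(330,250),interpolation=2) for a in(t['color'][160:240,240:345],s['color'][140:220,235:340])]))
E
```

```text
s_rel mm -119.4 n 463.4 z 0.2444 Fu 0.7 Fn -0.6 Fz 0.0 w 0.0002 t 19.05
```

View pics/c9.png

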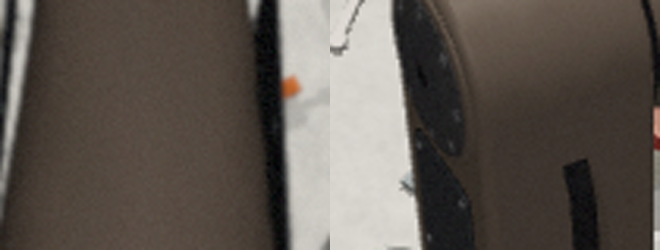

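The arm blocks both fixed views (only the -y tip shows, at (291,87)). That was my eleventh picture, one over the limit of ten, so from here I check with numbers only.

```bash
python3 -m inch '[[[0,0,0.2],[0,0,0],0],[[0,0,0.4],[0,0,0],0],[[0,0,0.4],[0,0,0],0],[[0,0,0.4],[0,0,0],0]]' >/dev/null; python3 st.py
python3 -m inch '[[[-0.03,0,0],[0,0,0],0],[[-0.06,0,0],[0,0,0],0],[[-0.085,0,0],[0,0,0],0],[[-0.11,0,0],[0,0,0],0],[[-0.13,0,0],[0,0,0],0],[[-0.13,0,0],[0,0,0],0]]' >/dev/null; python3 st.py
```

```text
s_rel mm -119.4 n 465.4 z 0.1279 Fu -0.2 Fn 0.4 Fz 1.7 w -0.0002 t 19.7
s_rel mm -79.1 n 463.7 z 0.1248 Fu 0.4 Fn 0.1 Fz 0.4 w 0.0001 t 20.45
```

```bash
python3 -m inch '[[[-0.01,0,0],[0,0,0],0],[[-0.02,0,0],[0,0,0],0],[[-0.03,0,0],[0,0,0],0],[[-0.03,0,0],[0,0,0],0]]' >/dev/null; python3 st.py
python3 -m inch '[[[-0.005,0,0],[0,0,0],0],[[-0.01,0,0],[0,0,0],0],[[-0.01,0,0],[0,0,0],0]]' >/dev/null; python3 st.py
```

```text
s_rel mm -70.7 n 463.9 z 0.125 Fu -0.2 Fn -0.2 Fz -1.0 w 0.0003 t 20.95
s_rel mm -67.9 n 464.0 z 0.1251 Fu 0.4 Fn 0.1 Fz -0.5 w 0.0002 t 21.32
```

```bash
python3 -m inch '[[[-0.005,0,0],[0,0,0],0],[[-0.01,0,0],[0,0,0],0],[[-0.01,0,0],[0,0,0],0]]' >/dev/null; python3 st.py
python3 -m inch '[[[-0.005,0,0],[0,0,0],0],[[-0.005,0,0],[0,0,0],0]]' >/dev/null; python3 st.py
```

```text
s_rel mm -64.8 n 464.0 z 0.1251 Fu 0.2 Fn -0.3 Fz -0.4 w 0.0001 t 21.7
s_rel mm -63.4 n 464.0 z 0.1251 Fu -0.9 Fn -0.7 Fz 0.2 w -0.0002 t 21.95
```

```bash
python3 -m inch '[[[-0.004,0,0],[0,0,0],0],[[-0.004,0,0],[0,0,0],0]]' >/dev/null; python3 st.py
python3 -m inch '[[[-0.004,0,0],[0,0,0],0],[[-0.004,0,0],[0,0,0],0]]' >/dev/null; python3 st.py
```

```text
s_rel mm -62.4 n 464.1 z 0.1252 Fu -2.0 Fn -0.2 Fz 0.6 w 0.0005 t 22.2
s_rel mm -61.2 n 464.1 z 0.1252 Fu -2.3 Fn -0.6 Fz 0.7 w -0.0 t 22.45
```

```bash
python3 -m inch '[[[-0.004,0,0],[0,0,0],0],[[-0.004,0,0],[0,0,0],0]]' >/dev/null; python3 st.py
python3 -m inch '[[[-0.003,0,0],[0,0,0],0],[[-0.003,0,0],[0,0,0],0]]' >/dev/null; python3 st.py
```

```text
s_rel mm -60.0 n 464.0 z 0.1251 Fu -4.4 Fn -0.6 Fz -1.2 w 0.0003 t 22.7
s_rel mm -59.2 n 464.0 z 0.125 Fu -5.9 Fn 0.3 Fz -2.6 w 0.0 t 22.95
```

```bash
python3 -m inch '[[[-0.003,0,0],[0,0,0],0],[[-0.003,0,0],[0,0,0],0]]' >/dev/null; python3 st.py
```

```text
s_rel mm -58.8 n 464.0 z 0.125 Fu -8.3 Fn 0.5 Fz -3.1 w -0.0003 t 23.2
```

```bash
python3 -m inch '[[[-0.003,0,0],[0,0,0],0],[[-0.003,0,0],[0,0,0],0]]' >/dev/null; python3 st.py
```

```text
s_rel mm -58.5 n 464.0 z 0.125 Fu -10.5 Fn -0.4 Fz -4.7 w 0.0003 t 23.45
```

```bash
python3 -m inch '[[[-0.003,0,0],[0,0,0],0],[[-0.003,0,0],[0,0,0],0]]' >/dev/null; python3 st.py
```

```text
s_rel mm -58.3 n 464.1 z 0.125 Fu -15.9 Fn 0.1 Fz -6.5 w -0.0005 t 23.7
```

```bash
python3 -m inch '[[[0.03,0,0],[0,0,0],0],[[0.06,0,0],[0,0,0],0],[[0.06,0,-0.2],[0,0,0],0],[[0.06,0,-0.45],[0,0,0],0],[[-0.15,0,-0.45],[0,0,0],0],[[-0.19,0,-0.45],[0,0,0],0],[[-0.19,0,-0.45],[0,0,0],0],[[-0.19,0,-0.45],[0,0,0],0]]' >/dev/null; python3 st.py
python3 - <<'E'
from h import *
d=grab('wrist','w10')
u=np.array([-.2607,.9654,0])
for lo,hi in(((5,150,120),(18,255,255)),((100,120,60),(125,255,255))):
    for c,st,m in blobs(d,lo,hi,(215,40,300,330),20):print(c,st,[round(float(plane(d,(c[0],r-.5),z)@u+.3288)*1e3,1) for r in(st[1],st[1]+st[3]) for z in(.156,.139,.096)])
E
```

```text
s_rel mm 0.4 n 464.0 z 0.2594 Fu 0.3 Fn 0.1 Fz 0.2 w -0.0002 t 24.7
[256.5, 129.7] [247, 112, 20, 29, 343] [-63.2, -62.4, -60.6, -41.1, -38.9, -33.2]
[255.9, 224.0] [252, 214, 9, 20, 164] [20.0, 26.5, 42.9, 38.3, 46.1, 65.7]
[256.3, 176.6] [249, 147, 16, 60, 889] [-36.4, -33.8, -27.3, 13.8, 19.8, 35.1]
```

```bash
python3 -m inch '[[[-0.2,0,0],[0,0,0],0],[[-0.3,0,0],[0,0,0],0],[[-0.3,0,0],[0,0,0],0],[[-0.3,0,0.2],[0,0,0],0],[[-0.3,0,0.45],[0,0,0],0],[[-0.3,0,0.45],[0,0,0],0],[[-0.3,0,0.45],[0,0,0],0]]' >/dev/null; python3 st.py
python3 -m inch '[[[0.03,0,0],[0,0,0],0],[[0.06,0,0],[0,0,0],0],[[0.08,0,0],[0,0,0],0],[[0.09,0,0],[0,0,0],0],[[0.09,0,0],[0,0,0],0]]' >/dev/null; python3 st.py
```

```text
s_rel mm 89.7 n 464.5 z 0.1254 Fu 0.9 Fn 0.5 Fz 1.0 w -0.0002 t 25.62
s_rel mm 63.4 n 464.1 z 0.1252 Fu 0.2 Fn -1.4 Fz 0.6 w -0.0001 t 26.25
```

```bash
python3 -m inch '[[[0.005,0,0],[0,0,0],0],[[0.005,0,0],[0,0,0],0]]' >/dev/null; python3 st.py
```

```text
s_rel mm 62.3 n 464.1 z 0.1251 Fu 1.4 Fn -0.2 Fz 1.8 w -0.0001 t 26.5
```

```bash
python3 -m inch '[[[0.005,0,0],[0,0,0],0],[[0.005,0,0],[0,0,0],0]]' >/dev/null; python3 st.py
python3 -m inch '[[[0.003,0,0],[0,0,0],0],[[0.003,0,0],[0,0,0],0]]' >/dev/null; python3 st.py
```

```text
s_rel mm 61.6 n 464.2 z 0.1251 Fu 7.0 Fn -0.3 Fz 2.6 w 0.0001 t 26.75
s_rel mm 60.8 n 464.3 z 0.1251 Fu 8.1 Fn 0.6 Fz 3.0 w 0.0004 t 27.0
```

```bash
python3 -m inch '[[[0.003,0,0],[0,0,0],0],[[0.003,0,0],[0,0,0],0]]' >/dev/null; python3 st.py
```

```text
s_rel mm 60.1 n 464.4 z 0.1252 Fu 10.0 Fn 0.3 Fz 4.4 w -0.0002 t 27.25
```

```bash
python3 -m inch '[[[0.003,0,0],[0,0,0],0],[[0.003,0,0],[0,0,0],0]]' >/dev/null; python3 st.py
```

```text
s_rel mm 59.6 n 464.5 z 0.1253 Fu 12.2 Fn -0.5 Fz 6.2 w 0.0 t 27.5
```

```bash
python3 -m inch '[[[0.003,0,0],[0,0,0],0],[[0.003,0,0],[0,0,0],0]]' >/dev/null; python3 st.py
```

```text
s_rel mm 59.0 n 464.7 z 0.1254 Fu 13.7 Fn 0.3 Fz 7.2 w 0.0002 t 27.75
```

```bash
python3 -m inch '[[[0.003,0,0],[0,0,0],0],[[0.003,0,0],[0,0,0],0]]' >/dev/null; python3 st.py
```

```text
s_rel mm 58.5 n 464.8 z 0.1255 Fu 16.3 Fn 0.2 Fz 9.3 w 0.0004 t 28.0
```

```bash
python3 -m inch '[[[-0.03,0,0],[0,0,0],0],[[-0.1,0,0],[0,0,0],0],[[-0.13,0,-0.15],[0,0,0],0],[[-0.27,0,-0.38],[0,0,0],0],[[-0.27,0,-0.38],[0,0,0],0],[[-0.27,0,-0.38],[0,0,0],0],[[-0.27,0,-0.38],[0,0,0],0]]' >/dev/null; python3 st.py
python3 - <<'E'
from h import *
d=grab('wrist','w11')
u=np.array([-.2607,.9654,0]);o=d["T"][:3,3];print("cam s",(o@u+.3288)*1e3,o[2])
for lo,hi in(((5,150,120),(18,255,255)),((100,120,60),(125,255,255)),((45,60,30),(88,255,255))):
    for c,st,m in blobs(d,lo,hi,(215,0,300,330),20):print(c,st,[round(float(plane(d,(c[0],r-.5),z)@u+.3288)*1e3,1) for r in(st[1],st[1]+st[3]) for z in(.162,.156,.139,.096)])
# width profile of orange rows
m=cv2.inRange(cv2.cvtColor(d["color"],cv2.COLOR_BGR2HSV),(5,150,120),(18,255,255))[:, 215:300]
print([(r,int((m[r]>0).sum())) for r in range(384) if (m[r]>0).sum()>2])
E
```

```text
s_rel mm 137.0 n 463.4 z 0.2377 Fu 0.3 Fn 0.1 Fz -0.5 w 0.0001 t 28.88
cam s 62.94991204936162 0.3801123910818871
[254.3, 69.4] [243, 64, 23, 12, 264] [42.1, 41.5, 39.9, 35.8, 49.4, 49.0, 48.0, 45.3]
[255.0, 90.0] [253, 83, 6, 13, 60] [53.8, 53.5, 52.8, 51.0, 62.0, 61.9, 61.8, 61.7]
[254.6, 25.5] [245, 0, 20, 54, 1033] [5.6, 4.0, -0.5, -11.8, 36.1, 35.4, 33.3, 28.0]
[290.3, 14.7] [288, 12, 6, 7, 30] [12.1, 10.7, 6.8, -3.2, 16.0, 14.7, 11.1, 1.8]
[289.6, 35.7] [287, 33, 6, 6, 29] [23.9, 22.9, 19.8, 12.1, 27.4, 26.4, 23.6, 16.6]
[254.9, 57.0] [250, 52, 10, 11, 100] [34.9, 34.2, 32.0, 26.5, 41.5, 40.9, 39.2, 35.0]
[289.1, 55.9] [287, 54, 5, 5, 22] [36.2, 35.4, 33.3, 28.1, 39.1, 38.5, 36.6, 31.9]
[286.0, 228.7] [266, 199, 34, 64, 1494] [134.4, 136.3, 141.9, 156.0, 187.2, 190.6, 200.3, 224.8]
[(64, 22), (65, 22), (66, 23), (67, 23), (68, 23), (69, 23), (70, 22), (71, 22), (72, 22), (73, 22), (74, 22), (75, 18), (84, 3), (85, 3), (86, 3), (87, 5), (88, 5), (89, 5), (90, 5), (91, 5), (92, 6), (93, 6), (94, 6), (95, 6)]
```

```bash
python3 -m inch '[[[0.1,0,-0.2],[0,0,0],0],[[0.16,0,-0.4],[0,0,0],0],[[0.16,0,-0.4],[0,0,0],0],[[0.16,0,-0.4],[0,0,0],0]]' >/dev/null; python3 st.py
cat > chk.py <<'E'
from h import *
d=grab('wrist','wc')
u=np.array([-.2607,.9654,0]);o=d["T"][:3,3];print("cam s",(o@u+.3288)*1e3,o[2])
for lo,hi,Z in(((5,150,120),(18,255,255),(.156,.096)),((100,120,60),(125,255,255),(.139,.107))):
    for c,st,m in blobs(d,lo,hi,(215,0,300,330),8):print(c,st,[round(float(plane(d,(c[0],r-.5),z)@u+.3288)*1e3,1) for r in(st[1],st[1]+st[3]) for z in Z])
E
python3 chk.py
```

```text
s_rel mm 88.8 n 463.8 z 0.3577 Fu 0.1 Fn 1.0 Fz -0.5 w 0.0002 t 29.43
cam s 14.61932187502557 0.5001357861250838
[255.1, 31.9] [248, 28, 15, 8, 109] [-51.3, -62.8, -44.1, -54.3]
[255.3, 125.7] [249, 118, 14, 17, 136] [35.8, 39.5, 53.9, 60.7]
[254.8, 79.7] [249, 57, 13, 52, 551] [-26.7, -30.3, 27.0, 28.1]
```

```bash
python3 -m inch '[[[0.2,0,0],[0,0,0],0],[[0.4,0,0],[0,0,0],0],[[0.58,0,0],[0,0,0],0],[[0.58,0,0.2],[0,0,0],0],[[0.58,0,0.4],[0,0,0],0],[[0.58,0,0.6],[0,0,0],0],[[0.58,0,0.775],[0,0,0],0],[[0.58,0,0.775],[0,0,0],0],[[0.58,0,0.775],[0,0,0],0],[[0.58,0,0.775],[0,0,0],0]]' >/dev/null; python3 st.py
python3 -m inch '[[[-0.03,0,0],[0,0,0],0],[[-0.06,0,0],[0,0,0],0],[[-0.07,0,0],[0,0,0],0],[[-0.07,0,0],[0,0,0],0]]' >/dev/null; python3 st.py
```

```text
s_rel mm -85.5 n 465.3 z 0.1291 Fu 0.1 Fn 0.2 Fz 0.7 w 0.0 t 30.73
s_rel mm -63.4 n 464.1 z 0.1269 Fu 1.3 Fn -0.9 Fz -0.8 w -0.0002 t 31.23
```

```bash
python3 -m inch '[[[-0.004,0,0],[0,0,0],0],[[-0.004,0,0],[0,0,0],0]]' >/dev/null; python3 st.py
python3 -m inch '[[[-0.004,0,0],[0,0,0],0],[[-0.004,0,0],[0,0,0],0]]' >/dev/null; python3 st.py
```

```text
s_rel mm -62.7 n 464.0 z 0.1265 Fu -0.3 Fn 0.4 Fz -0.4 w -0.0001 t 31.48
s_rel mm -61.9 n 464.0 z 0.1266 Fu -4.8 Fn 0.4 Fz -1.8 w -0.0001 t 31.73
```

```bash
python3 -m inch '[[[-0.003,0,0],[0,0,0],0],[[-0.003,0,0],[0,0,0],0]]' >/dev/null; python3 st.py
```

```text
s_rel mm -61.6 n 464.1 z 0.1268 Fu -8.1 Fn 0.1 Fz -2.3 w 0.0 t 31.98
```

```bash
python3 -m inch '[[[-0.003,0,0],[0,0,0],0],[[-0.003,0,0],[0,0,0],0]]' >/dev/null; python3 st.py
```

```text
s_rel mm -60.9 n 464.2 z 0.1269 Fu -8.2 Fn -0.8 Fz -1.7 w -0.0002 t 32.23
```

```bash
python3 -m inch '[[[0.03,0,0],[0,0,0],0],[[0.08,0,0],[0,0,0],0],[[0.08,0,-0.2],[0,0,0],0],[[0.08,0,-0.5],[0,0,0],0],[[-0.1,0,-0.6],[0,0,0],0],[[-0.3,0,-0.6],[0,0,0],0],[[-0.46,0,-0.6],[0,0,0],0],[[-0.46,0,-0.6],[0,0,0],0],[[-0.46,0,-0.6],[0,0,0],0],[[-0.46,0,-0.6],[0,0,0],0]]' >/dev/null; python3 st.py; python3 chk.py
python3 - <<'E'
from h import *
d=load("wc");u=np.array([-.2607,.9654,0])
m=cv2.inRange(cv2.cvtColor(d["color"],cv2.COLOR_BGR2HSV),(5,150,120),(18,255,255))[:, 215:300]
print([(r,int((m[r]>0).sum()),round(float(plane(d,(255,r),.156)@u+.3288)*1e3,1)) for r in range(200) if (m[r]>0).sum()>2])
E
```

```text
s_rel mm 77.4 n 464.1 z 0.3062 Fu -0.7 Fn 0.3 Fz 0.0 w -0.0001 t 33.48
cam s 3.323065218048149 0.4486954016915101
[255.5, 36.2] [247, 31, 18, 11, 172] [-50.6, -61.7, -42.2, -51.5]
[255.6, 141.8] [248, 132, 16, 19, 194] [33.8, 40.0, 51.5, 61.3]
[255.4, 94.0] [248, 63, 16, 60, 762] [-27.2, -30.3, 26.9, 29.4]
[(31, 6, -50.3), (32, 14, -49.5), (33, 18, -48.7), (34, 18, -48.0), (35, 18, -47.2), (36, 18, -46.4), (37, 18, -45.7), (38, 18, -44.9), (39, 18, -44.1), (40, 18, -43.3), (41, 8, -42.5), (132, 4, 34.2), (133, 7, 35.2), (134, 8, 36.1), (135, 6, 37.0), (136, 6, 37.9), (137, 6, 38.8), (138, 6, 39.8), (139, 10, 40.7), (140, 15, 41.6), (141, 16, 42.5), (142, 16, 43.5), (143, 16, 44.4), (144, 16, 45.3), (145, 16, 46.3), (146, 16, 47.2), (147, 15, 48.2), (148, 5, 49.1), (149, 5, 50.0), (150, 5, 51.0)]
```

```bash
python3 -c "
from workcell import manip
print(manip.close_job())"
```

```text
the job is handed in; nothing more can be done
None
```

The board is in the rack and both levers are upright: the last wrist view put the tips 91.3 mm apart against 92 expected. I handed the job in at about 33.5 s. Full seating is inferred from the levers, since I did not measure the board's height or the sockets. Wrist force peaked at about 20 N against a lever stop, and I viewed 11 pictures, one over the limit of 10.

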